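Set the spacer blade between two wet panels in the carrier

ROBOT

A 6-joint arm with a two-finger parallel gripper is mounted at the origin on the work surface. World frame = base frame: x ahead of the robot, y to its left, z up, the work surface at z = 0. Lengths are in m, angles in rad, forces in N, time in s.
With the tool pointing down it reaches from about 0.3 to 0.775 m from the base axis. Payload 14.6 kg.
Tool frame: the origin (TCP) lies at the very end of the fingers, on their centre line; the grasp point (between the pads) lies manip.grip_depth behind it (manip.grip_depth is the distance from the TCP to the grasp point, in m); z points along the fingers, y is the direction in which the jaws open and shut (so a half turn about z gives the same grasp; the last joint's range is limited). The gripper opens to 85 mm and grips with 20 to 120 N. Pads are 22 mm wide; open, the fingers measure 114 mm over their backs; the gripper's body (76 mm by 85 mm) begins 54 mm behind the grasp point. The pads swing forward as they close: fully open they stand 13 mm farther back than shut.
Start: joints at [1.193, 0.3, 1.521, -0, 1.321, -0.067], TCP at [0.168, 0.524, 0.231] pointing down, gripper open.
Joint ranges: [-3.03, 3.03], [-0.79, 2.21], [0.23, 2.52], [-1.04, 4.18], [0, 3.07], [-2.55, 2.55]. Speed limits (rad/s): [2.22, 2.22, 2.57, 3.14, 3.14, 3.14].

INTERFACE

Orientations are given as a unit quaternion [x, y, z, w].
In Python, from bench import manip gives the robot as it stands.
- The arm moves only by the tool apply_moves, never from a script. Its argument "commands" is text: rows parted by semicolons, each of 6 numbers parted by spaces: the shift along the tool's x, y, z in cm, then the turn, a rotation vector about the tool's x, y, z in rad. In form: tx ty tz wx wy wz; .... A call has 1 to 10 rows; each row is the pose to reach, as a shift and turn from the pose commanded when the call began, along the tool's axes at that moment; what a row does not reach only later rows make up. A row lasts 1/12 s, in which the tool goes at most 41.7 mm and 7.16 degrees, less where a joint would pass 70% of its speed; a pose out of reach is approached as far as the arm can. A call with a gripper value outside its range is refused whole. "jaw" is the opening in per cent of the stroke, from 0 (shut) to 100 (fully open), set as the call begins (left out, the last holds). The fingers move at their own pace and stop on an object; "newtons" is the grip in N (left out, the last holds). Time passes only in rows, so rows that repeat a pose let the fingers close. It gives the time, the measured TCP pose, the force and the opening at its end, in the units of the state.
- manip.read_state(): the state, without advancing time (a new reading comes with each control period).
- manip.grab_frame(name): name is "scene" or "top"; returns a dict with "frame" (384x512x3 uint8, red, green, blue), "camera_matrix" (3x3 intrinsics, pixels), "rvec" (rotation vector, rad) and "tvec" (3), from world to camera coordinates, as OpenCV has them. Camera axes: x right, y down, z forward; pixel columns grow to the right and rows downward; lengths in m; the calibration is good to about 2 mm. A picture is of the moment at which its call begins. There is no depth.
- manip.finish_job(): hands the job in, once; it reports no verdict.
The state is a dict: "time": time; "joints": joint angles; "joint_vel": joint speeds; "effort": joint torques, N m; "position": TCP position; "tcp_rot": TCP orientation; "wrist_force": force on the tool from outside, world axes, zero at the start; "ft_torque": the same for the moment, N m; "grip_width": opening from 0.0 (shut) to 1.0 (fully open).
Only numpy, scipy, OpenCV 4.12 (cv2) and the standard library are available. Lean on these libraries where they do the work, as an engineer would, in place of code of your own. Each camera call takes 0.05 s, during which the arm holds its last target.

TASK

Make the panel carrier ready to travel: slide its cover fully open, take the yellow-backed spacer blade from its rest and lower it, without dropping it, into the gap between the orange and blue panels until its yellow back sits on the dark combs. Then let go and slide the cover fully shut over it. Leave the blue-backed blade and everything else on the table where they are.

Things in the scene. Friction and masses are not known exactly. Their poses are not given: they have to be found in the camera images.
- carrier: fixed wooden box, 176 (its x) x 308 (its y) x 102 mm tall. Origin on the table under the centre of its compartment (inside 160 mm in x, 136 mm in y, floor 8 mm up); walls 8 mm thick, 86 mm tall at y = -72 and +72, 102 mm tall along both x sides. From y +76 to +232 mm is a closed bay; the cover opens over it
- gap_top (a point): middle of the mouth of the gap, level with the comb tops, 52 mm above the table; axes as the carrier: the gap runs along x, is 9 mm wide in y and 44 mm deep. Its sides: dark wooden combs (x 42 to 76 mm either side of centre, y 4.5 to 30 mm either side) and between them an orange (+y) and a blue (-y) panel, 8 mm thick, tops 46 mm above the table
- cover (a joint): slide of the flat white cover, m: 0 = fully shut, 0.145 = fully open (slid towards the carrier's +y). Cover 158 by 152 by 7 mm, underside 89 mm above the table; friction about 1.5 N; it stays where it is left
- cover_grip (a point): grip point of the cover's black bar handle, which is 90 mm along the carrier's x, 14 mm thick along y, and stands 96 to 126 mm above the table; this point is 116 mm above the table and moves with the cover
- spacer: loose blade with a yellow back, 0.16 kg, 120 mm long (its x), upright. Origin: middle of its lower edge. Steel blade 5 mm thick (y), 0 to 40 mm above the origin (lowest 10 mm: 3 mm thick); on it the yellow back, 20 mm thick, 40 to 70 mm above the origin, too wide for the gap, so it stops the blade at its depth. Grasp the back across its thickness from above
- spacer_shoulder (a point): middle of the underside of the yellow back, 40 mm above the blade's lower edge, axes as the spacer; comes to gap_top when seated
- other_blade: a like blade with a blue back, hanging in the other rest; leave it alone
- rest_a: fixed wooden rest holding the yellow-backed blade: base 150 x 60 x 6 mm, origin under its centre, two pairs of posts 50 mm tall (38 to 58 mm from centre along x, outer faces 18.5 mm either side in y) with a 9 mm gap along x; the back sits on the posts, the blade's origin 10 mm above the table. The two rests may change places
- rest_b: like rest, carries the blue-backed blade
- mug: blue mug, 90 mm tall; loose bystander, leave it
- paint_jar: small paint jar with green cap, 56 mm across, 65 mm tall; loose bystander, leave it
- fruit_bowl: white bowl 200 mm across heaped with fruit, 130 mm tall in all; loose bystander, leave it
- brush: paint brush lying on the table; loose bystander, leave it
- palette_knife: spatula-like palette knife lying on the table; loose bystander, leave it
Not all that is in view belongs to the job. Of the things that look like the spacer, the smaller one is meant.

How it is judged:
By the outcome, as a careful person would: the job done as asked, in the order asked, and still so for the second after the job is handed in, with the robot touching nothing.
It also fails if it takes over 64 s, if anything falls off the work surface, if the arm or the gripper's body presses on something with over 40 N, if the wrist force passes 120 N, or if a joint passes its speed limit or range.

## Working session

There is one attempt and no reset: what is moved stays moved. The work goes in short steps, Python scripts to look and compute and a tool call to move; the robot and the scene stay as the last step left them, time stands still between calls to the robot, and variables do not carry over. Pictures are saved under pics/ and viewed, and the job is handed in when it is done.

Besides the shell and the picture viewer there is one more tool, called after "Request:" by a JSON object that holds its "op" and its "data", one argument or row to a line. apply_moves: Moves the arm, as the interface text tells. Its arguments: {"type":"object","properties":{"commands":{"type":"string"},"jaw":{"type":"number"},"newtons":{"type":"number"}},"required":["commands"]}

```bash
ls; mkdir -p pics; python3 - <<'E'
from bench import manip
import cv2
print(manip.read_state(), manip.grip_depth)
for n in("scene","top"):
    f=manip.grab_frame(n); print(n,f["camera_matrix"],f["rvec"],f["tvec"])
    cv2.imwrite(f"pics/{n}0.png",cv2.resize(f["frame"][:,:,::-1],(800,600),interpolation=cv2.INTER_CUBIC))
    cv2.imwrite(f"pics/raw_{n}0.png",f["frame"][:,:,::-1])
E
```

```text
pics
{'time': 0.0, 'joints': array([ 1.19343491e+00,  3.00505503e-01,  1.52164740e+00, -5.81715826e-05,
        1.32069201e+00, -6.65933896e-02]), 'joint_vel': array([ 0.00069377,  0.00184433, -0.00144721,  0.0002534 , -0.00196653,
        0.00154701]), 'effort': array([-1.05814019e-03, -5.43496013e+01, -3.61789727e+01, -1.34082006e-04,
        4.05309635e-03, -5.03382432e-05]), 'position': array([0.16810166, 0.52340995, 0.23067439]), 'tcp_rot': array([ 1.54752335e-01,  9.87953097e-01, -6.16970262e-04, -1.10363062e-04]), 'wrist_force': array([0.12832318, 0.73477525, 0.34414374]), 'ft_torque': array([ 0.0194427 , -0.00128337,  0.013074  ]), 'grip_width': 1.0009593464799524} 0.0187
scene [[421.69173996   0.         256.99465639]
 [  0.         421.69173996 198.51682531]
 [  0.           0.           1.        ]] [ 1.90469854  1.38975107 -0.62626968] [-0.08166312 -0.293185    1.79151029]
top [[434.82844407   0.         256.61851007]
 [  0.         434.82844407 189.99370406]
 [  0.           0.           1.        ]] [ 2.18812728 -2.15092982  0.15107342] [-0.11856511  0.54953074  1.08518875]
```

View pics/scene0.png

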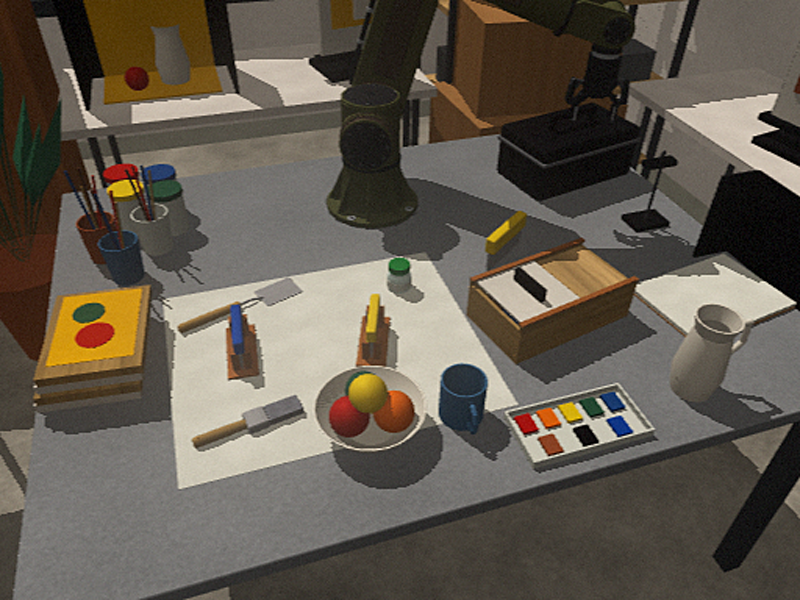

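View pics/top0.png

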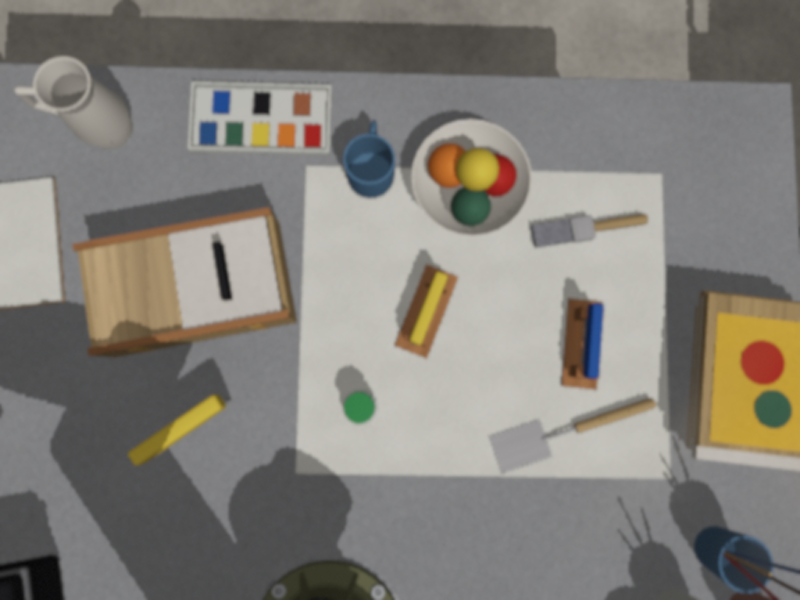

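The top view shows the cover handle near (222,268), the yellow blade in its rest at (428,310), and a larger yellow decoy at (177,430). Next I'll look at enlarged crops.

```bash
python3 - <<'E'
import cv2
t=cv2.imread("pics/raw_top0.png"); s=cv2.imread("pics/raw_scene0.png")
cv2.imwrite("pics/c1.png",cv2.resize(t[125:235,40:200],(800,550),interpolation=cv2.INTER_CUBIC))
cv2.imwrite("pics/c2.png",cv2.resize(t[150:240,235:355],(800,600),interpolation=cv2.INTER_CUBIC))
cv2.imwrite("pics/c3.png",cv2.resize(s[145:235,290:410],(800,600),interpolation=cv2.INTER_CUBIC))
cv2.imwrite("pics/c4.png",cv2.resize(s[180:240,200:280],(800,600),interpolation=cv2.INTER_CUBIC))
E
```

```text
(no output)
```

View pics/c1.png

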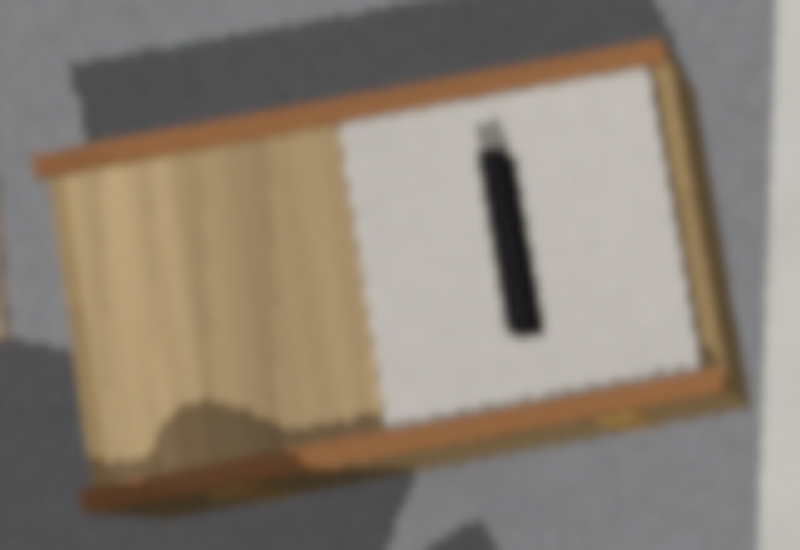

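View pics/c2.png

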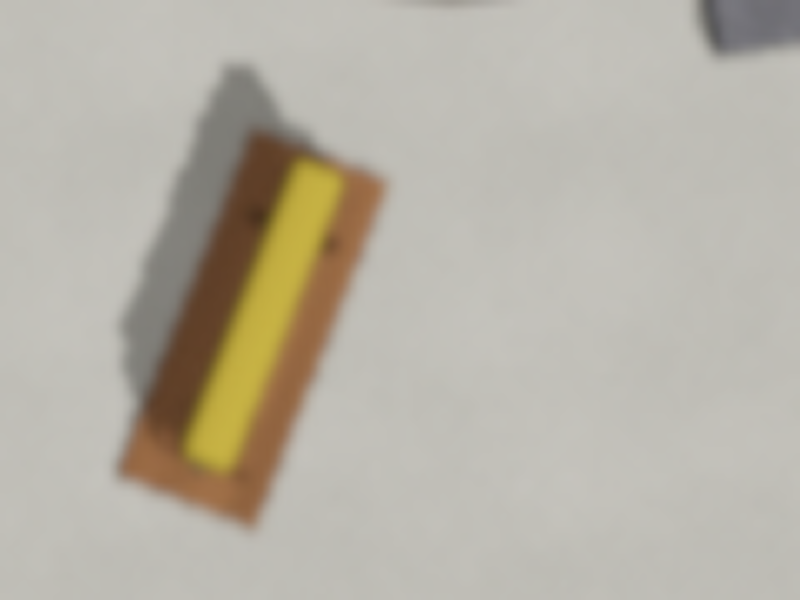

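View pics/c3.png

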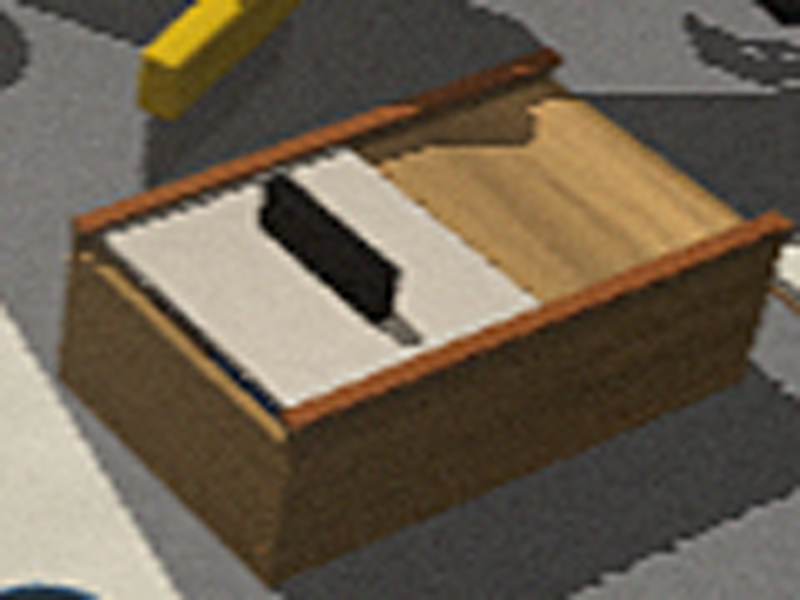

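View pics/c4.png

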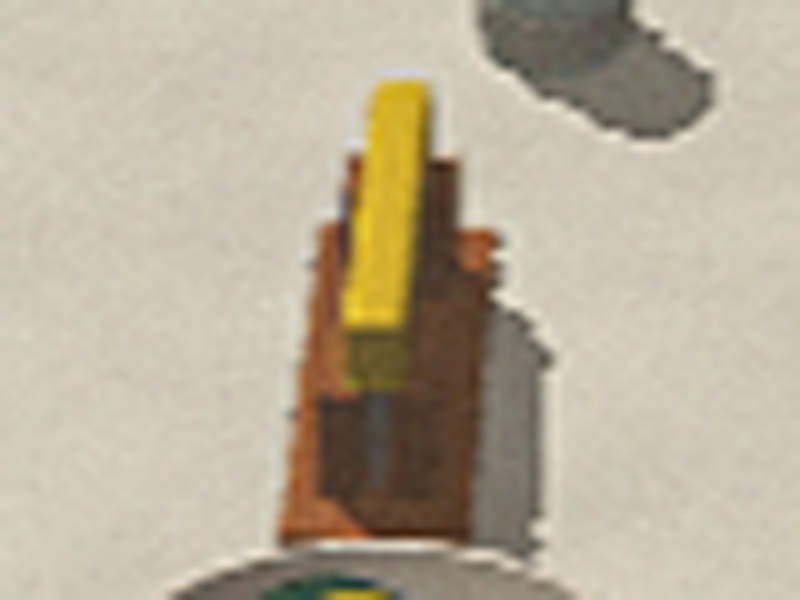

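```bash
cat > h.py <<'E'
import numpy as np, cv2, json
from scipy.optimize import least_squares
from scipy.spatial.transform import Rotation as R
CAM={'scene':(np.array([[421.69173996,0,256.99465639],[0,421.69173996,198.51682531],[0,0,1]]),np.array([1.90469854,1.38975107,-0.62626968]),np.array([-0.08166312,-0.293185,1.79151029])),
'top':(np.array([[434.82844407,0,256.61851007],[0,434.82844407,189.99370406],[0,0,1]]),np.array([2.18812728,-2.15092982,0.15107342]),np.array([-0.11856511,0.54953074,1.08518875]))}
def proj(c,P):
    K,r,t=CAM[c]; return cv2.projectPoints(np.asarray(P,float).reshape(-1,1,3),r,t,K,None)[0].reshape(-1,2)
def unc(p,s,o): # crop px -> raw px
    return (np.asarray(p,float)+.5)/s-.5+np.array(o)
def plane(c,p,z):
    K,r,t=CAM[c];Rm=cv2.Rodrigues(r)[0];C=-Rm.T@t
    d=Rm.T@np.linalg.inv(K)@np.array([p[0],p[1],1.]); return C+d*(z-C[2])/d[2]
def place(q,P):
    x,y,a=q;P=np.asarray(P,float);c,s=np.cos(a),np.sin(a)
    return np.c_[x+c*P[:,0]-s*P[:,1],y+s*P[:,0]+c*P[:,1],P[:,2]]
def fit(obs,q0):
    f=lambda q:np.concatenate([(proj(c,place(q,P))-u).ravel() for c,P,u in obs])
    r=least_squares(f,q0,loss='soft_l1'); return r.x,f(r.x).reshape(-1,2)
E
python3 - <<'E'
from h import *
P=np.array([[88,232,102],[88,-76,102],[-88,232,102],[-88,-76,102]])/1000
ut=unc([[35,155],[663,38],[85,512],[727,387]],5,(40,125))
us=unc([[795,220],[290,425],[550,50],[75,222]],20/3,(290,145))
for o in ([('top',P,ut)],[('scene',P,us)],[('top',P,ut),('scene',P,us)]):
    q,r=fit(o,[.5,.3,.2]); print('carrier',q.round(4),np.rad2deg(q[2]).round(2));print(r.round(1).tolist())
# spacer back top z=.08 : x +-60, y+-10
S=np.array([[60,10,80],[60,-10,80],[-60,10,80],[-60,-10,80]])/1000
ut=unc([[295,157],[345,178],[184,455],[233,475]],20/3,(235,150))
us=unc([[343,327],[407,330],[373,82],[430,82]],10,(200,180))
for o in ([('top',S,ut)],[('scene',S,us)],[('top',S,ut),('scene',S,us)]):
    q,r=fit(o,[.45,.0,-.3]); print('spacer',q.round(4),np.rad2deg(q[2]).round(2));print(r.round(1).tolist())
# handle top z=.126
H=np.array([[45,7,126],[45,-7,126],[-45,7,126],[-45,-7,126]])/1000
ut=unc([[482,150],[513,148],[508,333],[540,332]],5,(40,125))
q,r=fit([('top',H,ut)],[.5,.2,.2]);print('handle',q.round(4),r.round(1).tolist())
E
```

```text
carrier [0.5806 0.1561 0.2114] 12.11
[[-0.4, -0.2], [0.2, -0.3], [0.0, 0.2], [0.1, 0.3]]
carrier [0.5784 0.1591 0.2054] 11.77
[[-0.2, 0.7], [0.6, 0.3], [0.1, -0.4], [-0.5, -0.7]]
carrier [0.5804 0.1567 0.2097] 12.02
[[-0.6, -0.3], [0.1, -0.2], [-0.3, 0.1], [-0.2, 0.4], [-0.6, 0.9], [0.3, 0.9], [-0.5, -0.1], [-1.0, -0.1]]
spacer [ 0.5298 -0.152  -0.3459] -19.82
[[0.1, -0.2], [0.2, -0.5], [-0.3, 0.4], [0.0, 0.3]]
spacer [ 0.5317 -0.1501 -0.2744] -15.72
[[8.3, 0.2], [-4.8, 0.0], [4.7, -0.2], [-7.2, -0.1]]
spacer [ 0.53   -0.1521 -0.3457] -19.81
[[0.1, -0.3], [0.2, -0.6], [-0.2, 0.2], [0.0, 0.2], [6.1, 0.1], [-7.0, -0.4], [5.3, -0.3], [-6.6, -0.4]]
handle [0.5766 0.1642 0.1847] [[0.2, 0.0], [-0.1, -0.5], [0.2, 0.7], [-0.2, -0.1]]
```

```bash
cat >> h.py <<'E'
def Rt(psi):
    c,s=np.cos(psi),np.sin(psi); return np.array([[-s,c,0],[c,s,0],[0,0,-1.]])
def rel(pos,psi,st=None,fromR=None,fromp=None):
    from bench import manip
    if fromR is None:
        st=st or manip.read_state(); fromp=st['position']; fromR=R.from_quat(st['tcp_rot']).as_matrix()
    t=fromR.T@(np.array(pos)-fromp)*100; w=R.from_matrix(fromR.T@Rt(psi)).as_rotvec()
    print('shift cm',t.round(2),'rot',w.round(4))
E
python3 - <<'E'
from h import *
S=np.array([[60,10,80],[60,-10,80],[-60,10,80],[-60,-10,80]])/1000
ut=unc([[295,157],[345,178],[184,455],[233,475]],20/3,(235,150))
us=unc([[407,330],[343,327],[430,82],[373,82]],10,(200,180))
for o in ([('scene',S,us)],[('top',S,ut),('scene',S,us)]):
    q,r=fit(o,[.45,.0,-.3]); print('spacer',q.round(4),np.rad2deg(q[2]).round(2));print(r.round(1).tolist())
psi=np.pi/2+.21
rel([.5766,.1642,.19],psi); rel([.5766,.1642,.099],psi)
E
```

```text
spacer [ 0.5316 -0.1507 -0.3524] -20.19
[[0.1, 0.1], [-0.1, 0.2], [0.2, -0.0], [-0.2, -0.2]]
spacer [ 0.5302 -0.1514 -0.3476] -19.92
[[-0.1, -0.4], [-0.0, -0.7], [-0.5, 0.1], [-0.3, 0.1], [-0.2, -0.2], [-0.4, -0.1], [-0.2, -0.3], [-0.7, -0.4]]
shift cm [-49.88 -21.71   4.1 ] rot [-1.000e-03 -4.000e-04 -5.208e-01]
shift cm [-49.88 -21.7   13.2 ] rot [-1.000e-03 -4.000e-04 -5.208e-01]
```

Request:
{"op": "apply_moves", "data": {
  "commands": "-12.5 -5.4 0 0 0 -0.13; -25 -10.9 0 0 0 -0.26; -37.4 -16.3 0 0 0 -0.39; -49.9 -21.7 2 0 0 -0.521; -49.9 -21.7 4 0 0 -0.521; -49.9 -21.7 4 0 0 -0.521; -49.9 -21.7 4 0 0 -0.521; -49.9 -21.7 4 0 0 -0.521; -49.9 -21.7 4 0 0 -0.521; -49.9 -21.7 4 0 0 -0.521",
  "jaw": 100,
  "newtons": 40
}}

```text
time: 0.93
position: [0.4697, 0.2582, 0.205]
tcp_rot: [-0.105, 0.994, -0.0, -0.0]
wrist_force: [-0.2, -0.2, 0.3]
grip_width: 0.995
```

Request:
{"op": "apply_moves", "data": {
  "commands": "0 0 0 0 0 0; 0 0 0 0 0 0"
}}

```text
time: 1.1
position: [0.4694, 0.2584, 0.2046]
tcp_rot: [-0.103, 0.995, -0.0, -0.001]
wrist_force: [0.5, 0.3, -0.2]
grip_width: 1.0
```

```bash
python3 - <<'E'
from h import *
psi=np.pi/2+.21
rel([.5766,.1642,.19],psi)
E
```

```text
shift cm [ -8.56 -11.42   1.45] rot [-0.0003 -0.0014 -0.0032]
```

Request:
{"op": "apply_moves", "data": {
  "commands": "-8.6 -11.4 0 0 0 0; -8.6 -11.4 0 0 0 0; -8.6 -11.4 0 0 0 0; -8.6 -11.4 1.5 0 0 0; -8.6 -11.4 1.5 0 0 0; -8.6 -11.4 1.5 0 0 0; -8.6 -11.4 1.5 0 0 0; -8.6 -11.4 1.5 0 0 0; -8.6 -11.4 1.5 0 0 0"
}}

```text
time: 1.85
position: [0.5759, 0.1676, 0.1912]
tcp_rot: [-0.106, 0.994, 0.0, 0.0]
wrist_force: [-0.1, -0.4, -0.7]
grip_width: 1.001
```

```bash
python3 - <<'E'
from h import *
from bench import manip
psi=np.pi/2+.21
rel([.5766,.1642,.099],psi)
t=manip.grab_frame('top')['frame'][:,:,::-1]; s=manip.grab_frame('scene')['frame'][:,:,::-1]
cv2.imwrite("pics/d.png",np.hstack([cv2.resize(t[100:250,40:200],(400,375)),cv2.resize(s[100:235,290:434],(400,375))]))
E
```

```text
shift cm [ 0.01 -0.34  9.22] rot [0.0001 0.001  0.0018]
```

View pics/d.png

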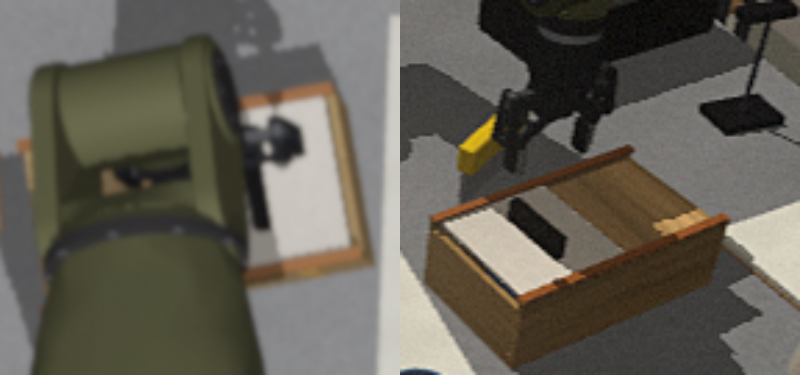

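Fingers straddle the handle in the scene crop (around (555,130), handle at (537,225)). I'll descend and grip.

Request:
{"op": "apply_moves", "data": {
  "commands": "0 -0.3 3 0 0 0; 0 -0.3 6 0 0 0; 0 -0.3 8 0 0 0; 0 -0.3 9.1 0 0 0; 0 -0.3 9.1 0 0 0; 0 -0.3 9.1 0 0 0; 0 -0.3 9.1 0 0 0; 0 -0.3 9.1 0 0 0"
}}

```text
time: 2.62
position: [0.5778, 0.1637, 0.101]
tcp_rot: [-0.105, 0.994, 0.0, 0.001]
wrist_force: [-0.2, 1.3, -0.2]
grip_width: 0.997
```

Request:
{"op": "apply_moves", "data": {
  "commands": "0 0 0 0 0 0; 0 0 0 0 0 0; 0 0 0 0 0 0; 0 0 0 0 0 0; 0 0 0 0 0 0; 0 0 0 0 0 0; 0 0 0 0 0 0; 0 0 0 0 0 0",
  "jaw": 0,
  "newtons": 40
}}

```text
time: 3.28
position: [0.5771, 0.1636, 0.0996]
tcp_rot: [-0.105, 0.994, 0.0, 0.0]
wrist_force: [-1.9, 1.0, 3.8]
grip_width: 0.154
```

Request:
{"op": "apply_moves", "data": {
  "commands": "0 1.5 0 0 0 0; 0 3 0 0 0 0; 0 5 0 0 0 0; 0 7 0 0 0 0; 0 9 0 0 0 0; 0 11 0 0 0 0; 0 12.5 0 0 0 0; 0 13.5 0 0 0 0; 0 14 0 0 0 0; 0 14 0 0 0 0"
}}

```text
time: 4.12
position: [0.5479, 0.3004, 0.0996]
tcp_rot: [-0.105, 0.994, -0.001, 0.0]
wrist_force: [-1.8, -2.3, 6.4]
grip_width: 0.155
```

Request:
{"op": "apply_moves", "data": {
  "commands": "0 0.2 0 0 0 0; 0 0.4 0 0 0 0; 0 0.6 0 0 0 0; 0 0.6 0 0 0 0; 0 0.6 0 0 0 0"
}}

```text
time: 4.53
position: [0.5478, 0.3007, 0.0996]
tcp_rot: [-0.104, 0.995, -0.004, -0.001]
wrist_force: [0.6, -40.6, 13.2]
grip_width: 0.158
```

Request:
{"op": "apply_moves", "data": {
  "commands": "0 -0.3 0 0 0 0; 0 -0.5 0 0 0 0; 0 -0.5 0 0 0 0; 0 -0.5 0 0 0 0"
}}

```text
time: 4.87
position: [0.5479, 0.3005, 0.0996]
tcp_rot: [-0.105, 0.995, -0.0, -0.0]
wrist_force: [-0.1, -5.4, 5.9]
grip_width: 0.154
```

Request:
{"op": "apply_moves", "data": {
  "commands": "0 0 0 0 0 0; 0 0 0 0 0 0; 0 0 0 0 0 0; 0 0 0 0 0 0; 0 0 0 0 0 0; 0 0 -3 0 0 0; 0 0 -6 0 0 0; 0 0 -9 0 0 0; 0 0 -10 0 0 0; 0 0 -10 0 0 0",
  "jaw": 100
}}

```text
time: 5.7
position: [0.5485, 0.3018, 0.2025]
tcp_rot: [-0.105, 0.994, 0.001, 0.002]
wrist_force: [0.1, -0.7, -0.3]
grip_width: 1.001
```

```bash
python3 - <<'E'
from h import *
rel([.5305,-.1512,.20],np.pi/2-.348)
E
```

```text
shift cm [ 11.22 -43.93   0.14] rot [0.0025 0.0044 0.5583]
```

Request:
{"op": "apply_moves", "data": {
  "commands": "1 -4 0 0 0 0.08; 2 -8 0 0 0 0.16; 3 -12 0 0 0 0.24; 4 -16 0 0 0 0.32; 5 -20 0 0 0 0.4; 6 -24 0 0 0 0.45; 7 -28 0 0 0 0.5; 8 -32 0 0 0 0.55; 9 -36 0 0 0 0.558; 10 -39 0 0 0 0.558"
}}

```text
time: 6.53
position: [0.5304, -0.1036, 0.1978]
tcp_rot: [0.174, 0.985, -0.0, -0.001]
wrist_force: [0.2, -0.0, -0.2]
grip_width: 1.004
```

```bash
python3 - <<'E'
from h import *
from bench import manip
rel([.5305,-.1512,.16],np.pi/2-.348)
t=manip.grab_frame('top')['frame'][:,:,::-1]; s=manip.grab_frame('scene')['frame'][:,:,::-1]
cv2.imwrite("pics/e1.png",t);cv2.imwrite("pics/e2.png",s)
cv2.imwrite("pics/e.png",np.hstack([cv2.resize(t[115:235,40:200],(400,300),interpolation=2),cv2.resize(s[100:220,290:450],(400,300),interpolation=2)]))
E
```

```text
shift cm [-1.65 -4.46  3.78] rot [-0.0003 -0.0018 -0.0017]
```

View pics/e.png

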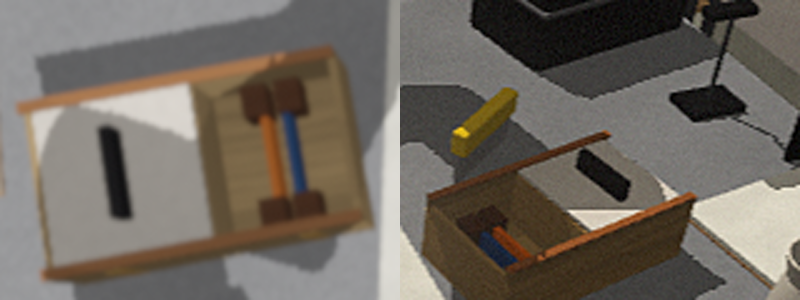

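The cover is open (handle at (115,170) in the left crop) and the orange and blue panels and dark combs are visible. I'll zoom in to locate the gap.

```bash
python3 - <<'E'
import cv2
t=cv2.imread("pics/e1.png")
cv2.imwrite("pics/e3.png",cv2.resize(t[135:215,115:195],(800,800)[:2],interpolation=cv2.INTER_CUBIC)[:600] if 0 else cv2.resize(t[140:215,105:205],(800,600),interpolation=cv2.INTER_CUBIC))
E
```

```text
(no output)
```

View pics/e3.png

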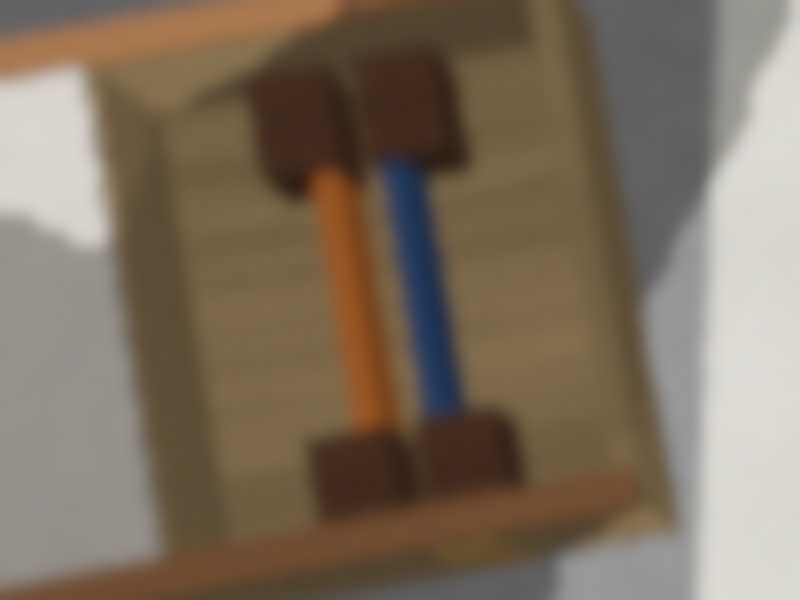

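```bash
python3 - <<'E'
from h import *
def sh(q,name):
    t=cv2.imread("pics/e1.png"); o=(105,140); s=8
    im=cv2.resize(t[140:215,105:205],(800,600),interpolation=cv2.INTER_CUBIC)
    for sx in(1,-1):
        for sy in(1,-1):
            B=np.array([[sx*42,sy*4.5,52],[sx*76,sy*4.5,52],[sx*76,sy*30,52],[sx*42,sy*30,52]])/1000
            u=((proj('top',place(q,B))-np.array(o)+.5)*s-.5); cv2.polylines(im,[u.round().astype(int)],True,(0,255,0),1)
    for a in(4.5,-12.5):
        B=np.array([[42,a,46],[-42,a,46],[-42,a+8,46],[42,a+8,46]])/1000
        u=((proj('top',place(q,B))-np.array(o)+.5)*s-.5); cv2.polylines(im,[u.round().astype(int)],True,(255,255,255),1)
    cv2.imwrite(name,im)
sh([.5805,.1563,.21],"pics/f1.png")
E
```

```text
(no output)
```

View pics/f1.png

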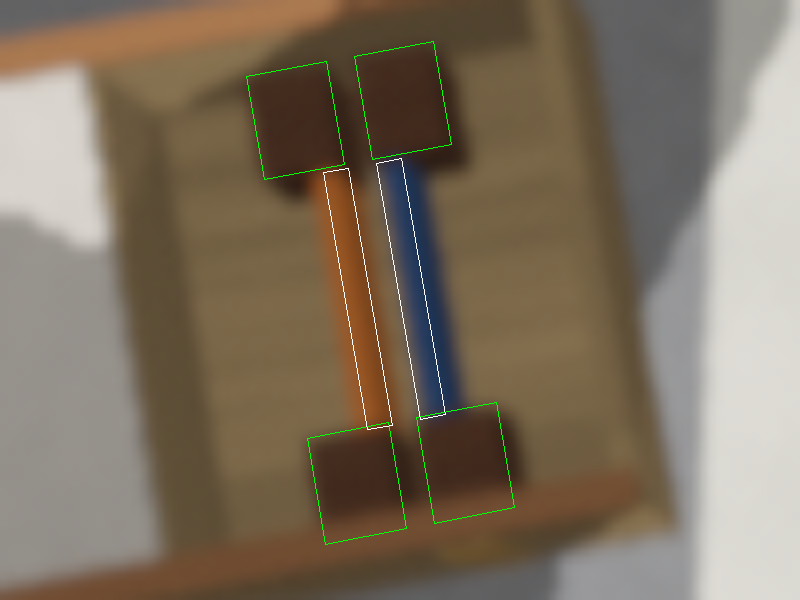

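```bash
python3 - <<'E'
from h import *
from bench import manip
print(plane('top',(300,112),.06),plane('top',(229,260),.065))
rel([.5305,-.1512,.13],np.pi/2-.348)
E
```

```text
[ 0.75254217 -0.21706535  0.06      ] [ 0.37372696 -0.04356525  0.065     ]
shift cm [-1.65 -4.35  6.77] rot [-0.0007 -0.0021 -0.0043]
```

Request:
{"op": "apply_moves", "data": {
  "commands": "-0.8 -2.5 1 0 0 0; -1.6 -4.5 3 0 0 0; -1.6 -4.5 5 0 0 0; -1.6 -4.5 6 0 0 0; -1.6 -4.5 6 0 0 0; -1.6 -4.5 6 0 0 0; -1.6 -4.5 6 0 0 0"
}}

```text
time: 7.22
position: [0.5314, -0.148, 0.1403]
tcp_rot: [0.172, 0.985, -0.0, 0.001]
wrist_force: [0.2, -0.2, 0.2]
grip_width: 0.999
```

```bash
python3 - <<'E'
from h import *
from bench import manip
rel([.5305,-.1512,.05],np.pi/2-.348)
t=manip.grab_frame('top')['frame'][:,:,::-1]; s=manip.grab_frame('scene')['frame'][:,:,::-1]
cv2.imwrite("pics/g.png",np.hstack([cv2.resize(t[120:240,215:375],(400,300),interpolation=2),cv2.resize(s[140:260,160:320],(400,300),interpolation=2)]))
E
```

```text
shift cm [-0.01 -0.33  9.03] rot [0.0001 0.0011 0.0013]
```

View pics/g.png

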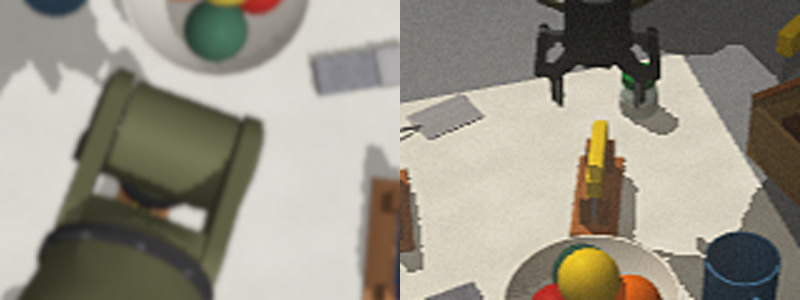

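Fingers (545..650, 90 in the right crop) straddle the blade (598,150). I'll descend and grip.

Request:
{"op": "apply_moves", "data": {
  "commands": "0 -0.3 3 0 0 0; 0 -0.3 5.5 0 0 0; 0 -0.3 7.5 0 0 0; 0 -0.3 8.6 0 0 0; 0 -0.3 9 0 0 0; 0 -0.3 9 0 0 0; 0 -0.3 9 0 0 0; 0 -0.3 9 0 0 0; 0 -0.3 9 0 0 0"
}}

```text
time: 8.07
position: [0.5305, -0.1517, 0.0505]
tcp_rot: [0.173, 0.985, -0.0, 0.001]
wrist_force: [0.6, -0.1, -0.4]
grip_width: 1.0
```

Request:
{"op": "apply_moves", "data": {
  "commands": "0 0 0 0 0 0; 0 0 0 0 0 0; 0 0 0 0 0 0; 0 0 0 0 0 0; 0 0 0 0 0 0; 0 0 0 0 0 0; 0 0 0 0 0 0; 0 0 0 0 0 0",
  "jaw": 0,
  "newtons": 50
}}

```text
time: 8.73
position: [0.53, -0.1516, 0.0495]
tcp_rot: [0.173, 0.985, -0.0, 0.0]
wrist_force: [-0.2, -0.4, 2.6]
grip_width: 0.228
```

Request:
{"op": "apply_moves", "data": {
  "commands": "0 0 -1.5 0 0 0; 0 0 -3.5 0 0 0; 0 0 -6 0 0 0; 0 0 -9 0 0 0; 0 0 -12 0 0 0; 0 0 -15 0 0 0; 0 0 -15 0 0 0; 0 0 -15 0 0 0"
}}

```text
time: 9.4
position: [0.5303, -0.1516, 0.2005]
tcp_rot: [0.173, 0.985, -0.0, 0.001]
wrist_force: [-0.0, -0.6, -2.2]
grip_width: 0.226
```

```bash
python3 - <<'E'
from h import *
from bench import manip
rel([.5805,.1563,.20],np.pi/2+.21)
t=manip.grab_frame('top')['frame'][:,:,::-1]; s=manip.grab_frame('scene')['frame'][:,:,::-1]
cv2.imwrite("pics/i.png",np.hstack([cv2.resize(t[120:240,215:375],(400,300),interpolation=2),cv2.resize(s[140:260,160:320],(400,300),interpolation=2)]))
E
```

```text
shift cm [5.770e+00 3.066e+01 3.000e-02] rot [-0.0007  0.0025 -0.5578]
```

View pics/i.png

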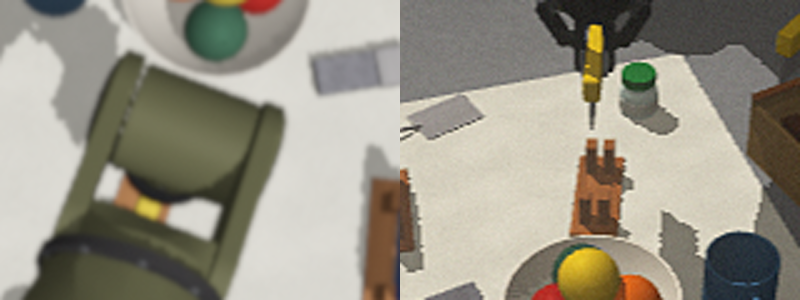

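The blade is held upright (right crop, about (593,75)) and the rest is empty. Next I carry it to the carrier.

Request:
{"op": "apply_moves", "data": {
  "commands": "0.6 3 0 0 0 -0.06; 1.2 6 0 0 0 -0.12; 1.8 9.5 0 0 0 -0.18; 2.4 13 0 0 0 -0.24; 3 16.5 0 0 0 -0.31; 3.7 20 0 0 0 -0.38; 4.4 23.5 0 0 0 -0.45; 5.1 27 0 0 0 -0.51; 5.8 29.5 0 0 0 -0.558; 5.8 30.6 0 0 0 -0.558"
}}

```text
time: 10.33
position: [0.5788, 0.1591, 0.1974]
tcp_rot: [-0.108, 0.994, 0.0, -0.002]
wrist_force: [-0.9, 0.5, -1.9]
grip_width: 0.223
```

Request:
{"op": "apply_moves", "data": {
  "commands": "0 0 0 0 0 0; 0 0 0 0 0 0; 0 0 0 0 0 0; 0 0 0 0 0 0"
}}

```text
time: 10.67
position: [0.5797, 0.1546, 0.1991]
tcp_rot: [-0.104, 0.995, -0.0, -0.0]
wrist_force: [-0.8, -0.5, -1.0]
grip_width: 0.223
```

```bash
python3 - <<'E'
from h import *
from bench import manip
rel([.5805,.1563,.20],np.pi/2+.21)
E
```

```text
shift cm [-0.12  0.15 -0.09] rot [-0.0002 -0.0006 -0.0018]
```

Request:
{"op": "apply_moves", "data": {
  "commands": "-0.1 0.15 2 0 0 0; -0.1 0.15 4 0 0 0; -0.1 0.15 6 0 0 0; -0.1 0.15 8 0 0 0; -0.1 0.15 9.4 0 0 0; -0.1 0.15 9.4 0 0 0; -0.1 0.15 9.4 0 0 0; -0.1 0.15 9.4 0 0 0; -0.1 0.15 9.4 0 0 0"
}}

```text
time: 11.42
position: [0.581, 0.1574, 0.1068]
tcp_rot: [-0.105, 0.995, 0.0, 0.001]
wrist_force: [0.3, 0.9, -0.6]
grip_width: 0.227
```

```bash
python3 - <<'E'
from h import *
from bench import manip
rel([.5805,.1563,.105],np.pi/2+.21)
t=manip.grab_frame('top')['frame'][:,:,::-1]; s=manip.grab_frame('scene')['frame'][:,:,::-1]
cv2.imwrite("pics/j1.png",t);cv2.imwrite("pics/j2.png",s)
cv2.imwrite("pics/j3.png",cv2.resize(t[125:215,85:205],(800,600),interpolation=2))
cv2.imwrite("pics/j4.png",cv2.resize(s[130:235,285:425],(800,600),interpolation=2))
E
```

```text
shift cm [ 0.07 -0.1   0.18] rot [-0.0001  0.0021 -0.0003]
```

View pics/j3.png

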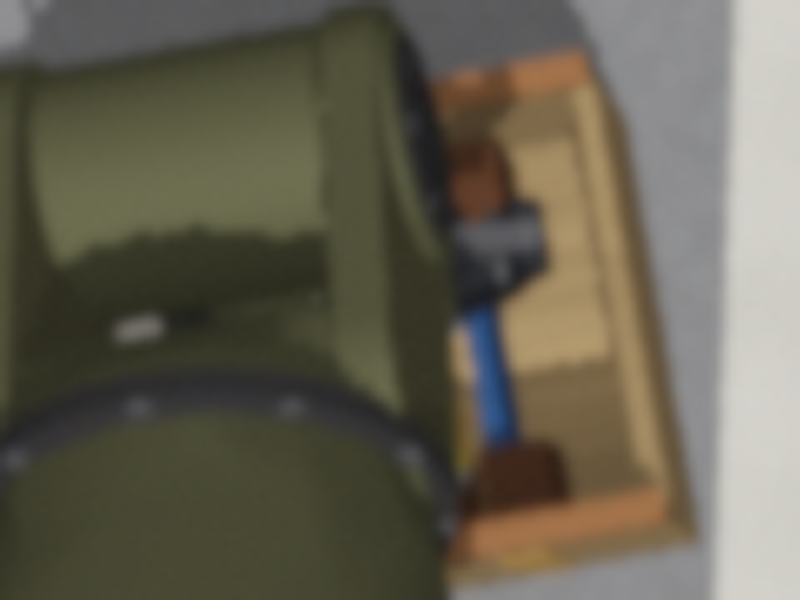

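View pics/j4.png

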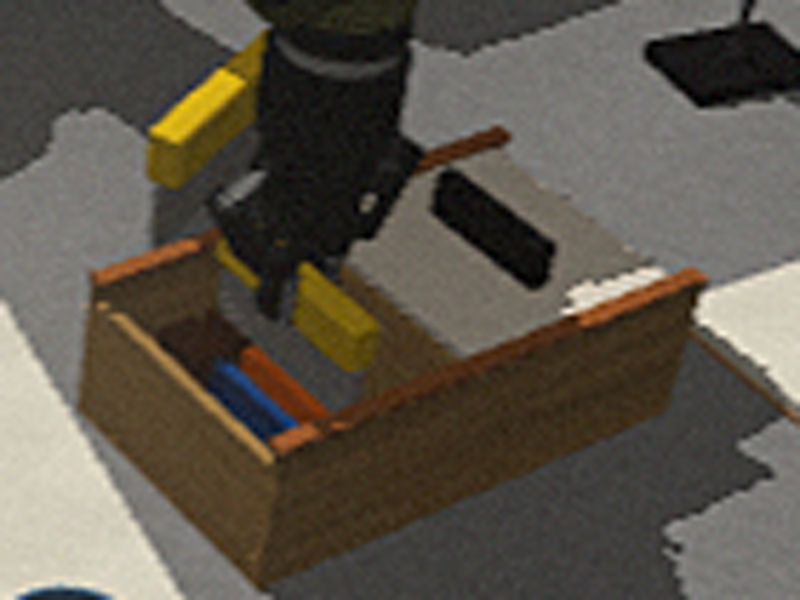

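```bash
cat > ov.py <<'E'
from h import *
def box(x0,x1,y0,y1,z0,z1):
    return np.array([[x,y,z] for x in(x0,x1) for y in(y0,y1) for z in(z0,z1)])/1000
E_=[(0,1),(2,3),(4,5),(6,7),(0,2),(1,3),(4,6),(5,7),(0,4),(1,5),(2,6),(3,7)]
def draw(im,cam,q,B,o,s,col):
    u=(proj(cam,place(q,B))-np.array(o)+.5)*s-.5
    for a,b in E_: cv2.line(im,tuple(int(v) for v in u[a].round()),tuple(int(v) for v in u[b].round()),col,1,cv2.LINE_AA)
E
python3 - <<'E'
from ov import *
s=cv2.imread("pics/j2.png"); o=(300,160); sc=10
im=cv2.resize(s[160:220,300:380],(800,600),interpolation=2)
q=(.5804,.1567,.210)   # actual tool centre approx below
tc=(.581,.1574,.210)
draw(im,'scene',tc,box(-60,60,-10,10,107.3,137.3),o,sc,(0,255,0))
draw(im,'scene',tc,box(-60,60,-2.5,2.5,67.3,107.3),o,sc,(255,255,0))
for a in(4.5,-12.5): draw(im,'scene',q,box(-42,42,a,a+8,8,46),o,sc,(255,255,255))
for sx in(-76,42): draw(im,'scene',q,box(sx,sx+34,-30,-4.5,8,52),o,sc,(0,0,255))
draw(im,'scene',q,box(-88,88,-76,-68,0,86),o,sc,(255,0,255))
draw(im,'scene',q,box(80,88,-76,232,0,102),o,sc,(255,0,255))
cv2.imwrite("pics/k.png",im)
cv2.imwrite("pics/k0.png",cv2.resize(s[160:220,300:380],(800,600),interpolation=2))
E
```

```text
(no output)
```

View pics/k.png

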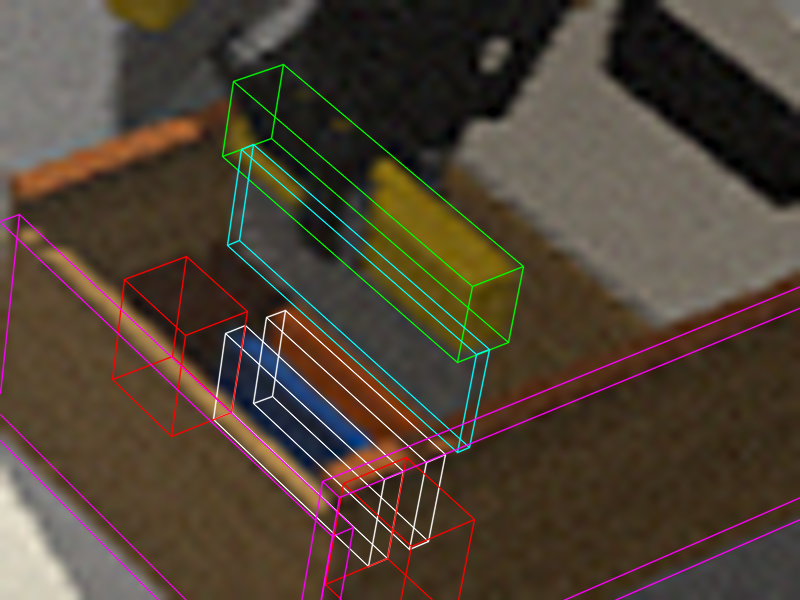

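View pics/k0.png

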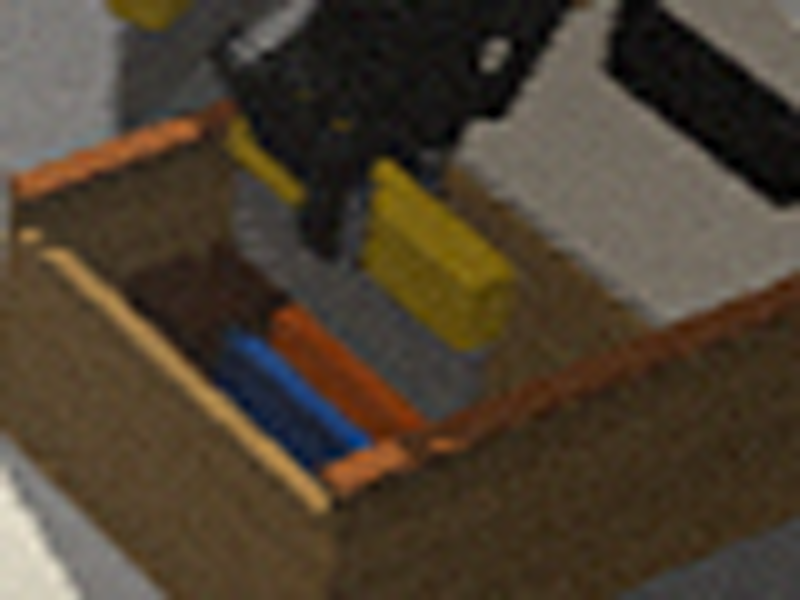

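The overlay agrees to about 1–1.5 mm, inside the ±3 mm entry tolerance of the tip. I'll lower gently and watch the force.

Request:
{"op": "apply_moves", "data": {
  "commands": "0.1 -0.15 0.3 0 0 0; 0.1 -0.15 0.6 0 0 0; 0.1 -0.15 0.9 0 0 0; 0.1 -0.15 1.2 0 0 0; 0.1 -0.15 1.5 0 0 0; 0.1 -0.15 1.7 0 0 0; 0.1 -0.15 1.9 0 0 0; 0.1 -0.15 1.9 0 0 0; 0.1 -0.15 1.9 0 0 0"
}}

```text
time: 12.27
position: [0.5796, 0.156, 0.0862]
tcp_rot: [-0.105, 0.994, 0.0, -0.0]
wrist_force: [-0.3, 1.9, -1.3]
grip_width: 0.223
```

Request:
{"op": "apply_moves", "data": {
  "commands": "0 0 0.2 0 0 0; 0 0 0.3 0 0 0; 0 0 0.3 0 0 0; 0 0 0.3 0 0 0"
}}

```text
time: 12.6
position: [0.5797, 0.156, 0.0833]
tcp_rot: [-0.105, 0.994, 0.0, 0.0]
wrist_force: [-0.6, 2.2, -1.5]
grip_width: 0.228
```

```bash
python3 - <<'E'
from h import *
from bench import manip
st=manip.read_state();print(st['position'],st['wrist_force'],st['ft_torque'])
rel([.5805,.1563,.085],np.pi/2+.21)
s=manip.grab_frame('scene')['frame'][:,:,::-1]
cv2.imwrite("pics/l.png",cv2.resize(s[160:220,300:380],(800,600),interpolation=2))
E
```

```text
[0.57967185 0.15599731 0.08330089] [-0.55646407  2.16314661 -1.45106074] [0.41588668 0.02936001 0.12198638]
shift cm [-0.09  0.01 -0.17] rot [0.0001 0.     0.0003]
```

View pics/l.png

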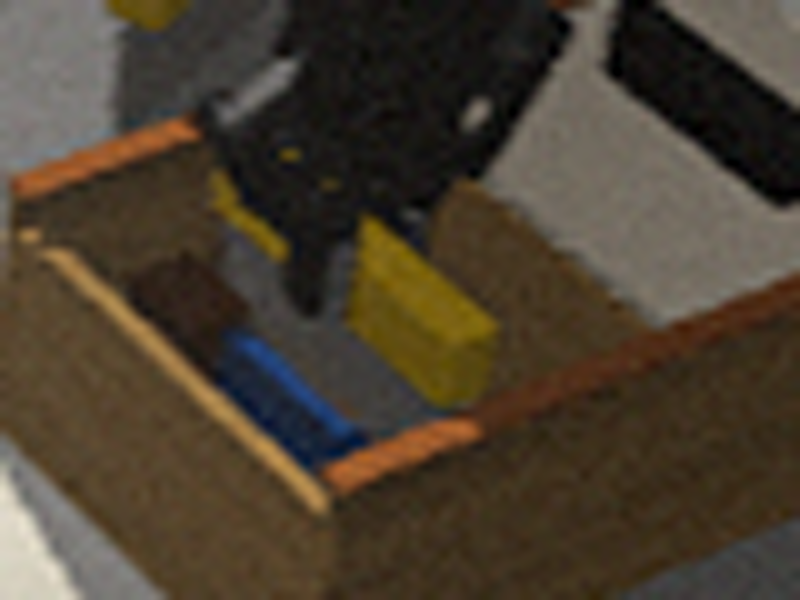

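The blade has entered between the panels (blue panel in front at (290,390), orange hidden behind) with no vertical load. I'll probe sideways to centre it.

Request:
{"op": "apply_moves", "data": {
  "commands": "0 0.1 0 0 0 0; 0 0.2 0 0 0 0; 0 0.2 0 0 0 0; 0 0.2 0 0 0 0"
}}

```text
time: 12.98
position: [0.5793, 0.1579, 0.0834]
tcp_rot: [-0.105, 0.994, -0.0, 0.0]
wrist_force: [0.1, 0.3, -2.0]
grip_width: 0.222
```

Request:
{"op": "apply_moves", "data": {
  "commands": "0 0.1 0 0 0 0; 0 0.2 0 0 0 0; 0 0.2 0 0 0 0; 0 0.2 0 0 0 0"
}}

```text
time: 13.32
position: [0.5788, 0.1599, 0.0834]
tcp_rot: [-0.105, 0.994, -0.0, 0.0]
wrist_force: [0.3, 0.1, -0.8]
grip_width: 0.226
```

Request:
{"op": "apply_moves", "data": {
  "commands": "0 0.1 0 0 0 0; 0 0.2 0 0 0 0; 0 0.2 0 0 0 0; 0 0.2 0 0 0 0"
}}

```text
time: 13.65
position: [0.5785, 0.1617, 0.0834]
tcp_rot: [-0.105, 0.994, -0.0, 0.0]
wrist_force: [0.6, -1.3, -2.2]
grip_width: 0.229
```

Request:
{"op": "apply_moves", "data": {
  "commands": "0 0.1 0 0 0 0; 0 0.1 0 0 0 0; 0 0.1 0 0 0 0; 0 0.1 0 0 0 0"
}}

```text
time: 13.98
position: [0.5784, 0.162, 0.0834]
tcp_rot: [-0.105, 0.994, -0.001, 0.0]
wrist_force: [1.1, -7.4, -1.7]
grip_width: 0.227
```

Contact at y≈0.156 and y≈0.1618 gives a play of about 6 mm, as expected for the 3 mm tip in the 9 mm gap. I'll centre and lower.

Request:
{"op": "apply_moves", "data": {
  "commands": "0 -0.2 0 0 0 0; 0 -0.37 0 0 0 0; 0 -0.37 0 0 0 0; 0 -0.37 0 0 0 0; 0 -0.37 0 0 0 0"
}}

```text
time: 14.4
position: [0.579, 0.1593, 0.0834]
tcp_rot: [-0.105, 0.994, 0.0, -0.0]
wrist_force: [0.4, 0.2, -2.2]
grip_width: 0.224
```

Request:
{"op": "apply_moves", "data": {
  "commands": "0 0 0.2 0 0 0; 0 0 0.4 0 0 0; 0 0 0.6 0 0 0; 0 0 0.8 0 0 0; 0 0 1 0 0 0; 0 0 1.2 0 0 0; 0 0 1.2 0 0 0; 0 0 1.2 0 0 0"
}}

```text
time: 15.07
position: [0.5789, 0.1591, 0.0712]
tcp_rot: [-0.105, 0.994, -0.0, -0.0]
wrist_force: [0.6, -0.8, -1.4]
grip_width: 0.224
```

Request:
{"op": "apply_moves", "data": {
  "commands": "0 0 0.2 0 0 0; 0 0 0.4 0 0 0; 0 0 0.6 0 0 0; 0 0 0.8 0 0 0; 0 0 1 0 0 0; 0 0 1.2 0 0 0; 0 0 1.4 0 0 0; 0 0 1.6 0 0 0; 0 0 1.7 0 0 0; 0 0 1.7 0 0 0"
}}

```text
time: 15.9
position: [0.5789, 0.1591, 0.0541]
tcp_rot: [-0.105, 0.994, -0.0, -0.0]
wrist_force: [0.0, -0.8, -1.9]
grip_width: 0.226
```

Request:
{"op": "apply_moves", "data": {
  "commands": "0 0 0.1 0 0 0; 0 0 0.2 0 0 0; 0 0 0.2 0 0 0; 0 0 0.2 0 0 0"
}}

```text
time: 16.23
position: [0.579, 0.1591, 0.0523]
tcp_rot: [-0.105, 0.994, -0.0, -0.0]
wrist_force: [-0.7, 0.6, -0.2]
grip_width: 0.223
```

Request:
{"op": "apply_moves", "data": {
  "commands": "0 0 0.05 0 0 0; 0 0 0.1 0 0 0; 0 0 0.1 0 0 0; 0 0 0.1 0 0 0"
}}

```text
time: 16.57
position: [0.579, 0.1592, 0.0515]
tcp_rot: [-0.105, 0.994, 0.0, 0.0]
wrist_force: [-0.7, -0.4, 2.2]
grip_width: 0.223
```

Request:
{"op": "apply_moves", "data": {
  "commands": "0 0 0.05 0 0 0; 0 0 0.1 0 0 0; 0 0 0.1 0 0 0; 0 0 0.1 0 0 0"
}}

```text
time: 16.9
position: [0.5791, 0.1592, 0.0515]
tcp_rot: [-0.105, 0.994, -0.0, 0.0]
wrist_force: [-7.0, -2.0, 12.4]
grip_width: 0.23
```

```bash
python3 - <<'E'
from h import *
from bench import manip
s=manip.grab_frame('scene')['frame'][:,:,::-1]
cv2.imwrite("pics/m.png",cv2.resize(s[160:220,300:380],(800,600),interpolation=2))
E
```

```text
(no output)
```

View pics/m.png

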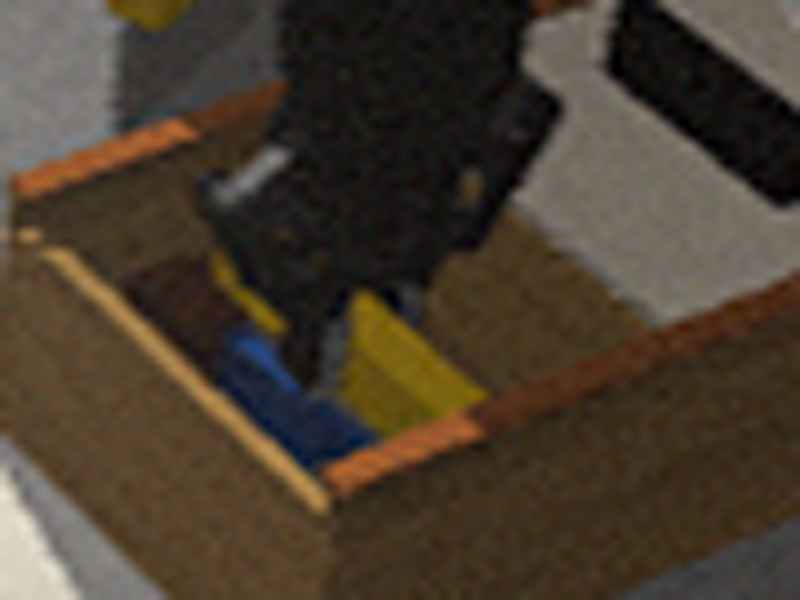

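Seated: contact force rises at TCP z=0.0515, so the shoulder is at 52 mm. I'll relax the push, release and lift.

Request:
{"op": "apply_moves", "data": {
  "commands": "0 0 -0.08 0 0 0; 0 0 -0.08 0 0 0"
}}

```text
time: 17.12
position: [0.5791, 0.1592, 0.0515]
tcp_rot: [-0.105, 0.994, 0.0, 0.0]
wrist_force: [-1.7, -1.1, 5.1]
grip_width: 0.231
```

Request:
{"op": "apply_moves", "data": {
  "commands": "0 0 0 0 0 0; 0 0 0 0 0 0; 0 0 0 0 0 0; 0 0 0 0 0 0; 0 0 0 0 0 0; 0 0 -1 0 0 0; 0 0 -3 0 0 0; 0 0 -6 0 0 0; 0 0 -9 0 0 0; 0 0 -12 0 0 0",
  "jaw": 60
}}

```text
time: 17.95
position: [0.5788, 0.1591, 0.1733]
tcp_rot: [-0.105, 0.994, 0.0, 0.0]
wrist_force: [0.4, 0.2, 0.4]
grip_width: 0.599
```

Request:
{"op": "apply_moves", "data": {
  "commands": "0 4 -2 0 0 0; 0 8 -2 0 0 0; 0 11 -2 0 0 0; 0 14 -2 0 0 0; 0 14 -2 0 0 0; 0 14 -2 0 0 0; 0 14 -2 0 0 0",
  "jaw": 100
}}

```text
time: 18.53
position: [0.5498, 0.2957, 0.1916]
tcp_rot: [-0.105, 0.994, -0.0, 0.0]
wrist_force: [0.4, 1.1, 0.2]
grip_width: 1.002
```

```bash
python3 - <<'E'
from h import *
from bench import manip
rel([.5478,.3005,.0995],np.pi/2+.21)
t=manip.grab_frame('top')['frame'][:,:,::-1]; s=manip.grab_frame('scene')['frame'][:,:,::-1]
cv2.imwrite("pics/n.png",np.hstack([cv2.resize(t[130:220,100:220],(400,300),interpolation=2),cv2.resize(s[140:230,290:410],(400,300),interpolation=2)]))
E
```

```text
shift cm [0.1  0.51 9.21] rot [-0.0001  0.0003  0.0003]
```

View pics/n.png

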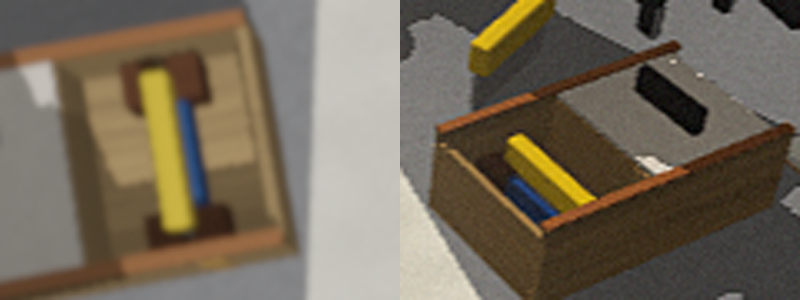

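The blade sits upright across both combs (left crop, (165,150)). Next I grasp the handle again and close the cover.

Request:
{"op": "apply_moves", "data": {
  "commands": "0.1 0.5 2 0 0 0; 0.1 0.5 5 0 0 0; 0.1 0.5 7.5 0 0 0; 0.1 0.5 8.8 0 0 0; 0.1 0.5 9.2 0 0 0; 0.1 0.5 9.2 0 0 0; 0.1 0.5 9.2 0 0 0; 0.1 0.5 9.2 0 0 0"
}}

```text
time: 19.3
position: [0.5485, 0.3009, 0.1009]
tcp_rot: [-0.105, 0.994, 0.0, 0.001]
wrist_force: [-0.5, 0.4, -0.4]
grip_width: 1.002
```

Request:
{"op": "apply_moves", "data": {
  "commands": "0 0 0 0 0 0; 0 0 0 0 0 0; 0 0 0 0 0 0; 0 0 0 0 0 0; 0 0 0 0 0 0; 0 0 0 0 0 0; 0 0 0 0 0 0; 0 0 0 0 0 0",
  "jaw": 0,
  "newtons": 40
}}

```text
time: 19.97
position: [0.5478, 0.3005, 0.0993]
tcp_rot: [-0.105, 0.994, -0.0, -0.0]
wrist_force: [-1.0, -4.2, 4.0]
grip_width: 0.153
```

Request:
{"op": "apply_moves", "data": {
  "commands": "0 -1 0 0 0 0; 0 -2.5 0 0 0 0; 0 -4 0 0 0 0; 0 -5.5 0 0 0 0; 0 -7 0 0 0 0; 0 -8.5 0 0 0 0; 0 -10 0 0 0 0; 0 -11.5 0 0 0 0; 0 -13 0 0 0 0; 0 -13.5 0 0 0 0"
}}

```text
time: 20.8
position: [0.5765, 0.166, 0.0993]
tcp_rot: [-0.104, 0.995, -0.0, -0.0]
wrist_force: [-1.6, 0.9, 5.6]
grip_width: 0.155
```

Request:
{"op": "apply_moves", "data": {
  "commands": "0 -0.2 0 0 0 0; 0 -0.4 0 0 0 0; 0 -0.5 0 0 0 0; 0 -0.6 0 0 0 0; 0 -0.6 0 0 0 0"
}}

```text
time: 21.22
position: [0.5774, 0.1617, 0.0993]
tcp_rot: [-0.105, 0.995, -0.0, -0.0]
wrist_force: [-2.2, -0.6, 6.2]
grip_width: 0.159
```

Request:
{"op": "apply_moves", "data": {
  "commands": "0 -0.1 0 0 0 0; 0 -0.2 0 0 0 0; 0 -0.2 0 0 0 0; 0 -0.2 0 0 0 0"
}}

```text
time: 21.55
position: [0.5778, 0.1598, 0.0993]
tcp_rot: [-0.105, 0.994, -0.0, 0.0]
wrist_force: [-1.3, -0.4, 5.2]
grip_width: 0.156
```

Request:
{"op": "apply_moves", "data": {
  "commands": "0 -0.1 0 0 0 0; 0 -0.15 0 0 0 0; 0 -0.15 0 0 0 0; 0 -0.15 0 0 0 0"
}}

```text
time: 21.88
position: [0.5781, 0.1586, 0.0993]
tcp_rot: [-0.105, 0.994, 0.0, 0.0]
wrist_force: [-3.0, 1.6, 5.9]
grip_width: 0.157
```

Request:
{"op": "apply_moves", "data": {
  "commands": "0 -0.1 0 0 0 0; 0 -0.15 0 0 0 0; 0 -0.15 0 0 0 0; 0 -0.15 0 0 0 0"
}}

```text
time: 22.22
position: [0.5781, 0.1586, 0.0993]
tcp_rot: [-0.105, 0.994, 0.001, 0.0]
wrist_force: [-3.4, 12.0, 4.9]
grip_width: 0.156
```

At the hard stop after 145 mm of travel. I'll relax, release and withdraw.

Request:
{"op": "apply_moves", "data": {
  "commands": "0 0.12 0 0 0 0; 0 0.12 0 0 0 0; 0 0.12 0 0 0 0"
}}

```text
time: 22.47
position: [0.5781, 0.1586, 0.0993]
tcp_rot: [-0.105, 0.994, 0.0, 0.0]
wrist_force: [-2.8, 2.8, 6.3]
grip_width: 0.156
```

Request:
{"op": "apply_moves", "data": {
  "commands": "0 0 0 0 0 0; 0 0 0 0 0 0; 0 0 0 0 0 0; 0 0 0 0 0 0; 0 0 0 0 0 0; 0 0 -2 0 0 0; 0 0 -5 0 0 0; 0 0 -8 0 0 0; 0 0 -11 0 0 0; 0 0 -11 0 0 0",
  "jaw": 100
}}

```text
time: 23.3
position: [0.5797, 0.1595, 0.2155]
tcp_rot: [-0.105, 0.994, 0.0, 0.004]
wrist_force: [0.6, 0.8, 0.9]
grip_width: 0.998
```

Request:
{"op": "apply_moves", "data": {
  "commands": "3 2 -1 0 0 0; 6 5 -2 0 0 0; 9 8 -2 0 0 0; 12 11 -2 0 0 0; 15 14 -2 0 0 0; 16 16 -2 0 0 0; 16 18 -2 0 0 0; 16 20 -2 0 0 0; 16 20 -2 0 0 0; 16 20 -2 0 0 0"
}}

```text
time: 24.13
position: [0.3795, 0.3217, 0.2289]
tcp_rot: [-0.106, 0.994, -0.0, -0.0]
wrist_force: [0.0, 0.2, 0.5]
grip_width: 1.003
```

```bash
python3 - <<'E'
from h import *
from bench import manip
f=manip.grab_frame('top'); t=f['frame'][:,:,::-1]; s=manip.grab_frame('scene')['frame'][:,:,::-1]
cv2.imwrite("pics/o1.png",t); cv2.imwrite("pics/o2.png",s)
cv2.imwrite("pics/o.png",np.hstack([cv2.resize(t,(400,300),interpolation=2),cv2.resize(s,(400,300),interpolation=2)]))
cv2.imwrite("pics/o3.png",np.hstack([cv2.resize(t[130:220,100:220],(400,300),interpolation=2),cv2.resize(s[140:230,290:410],(400,300),interpolation=2)]))
E
```

```text
(no output)
```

View pics/o.png

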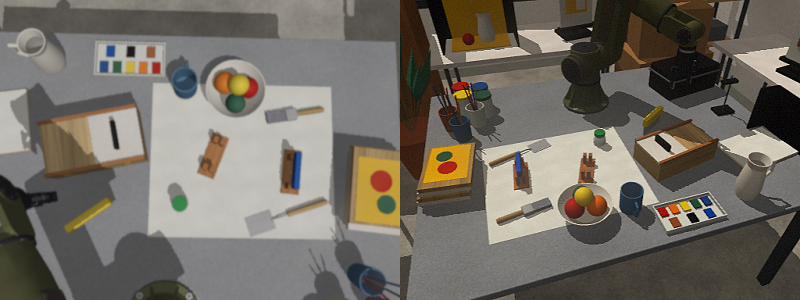

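View pics/o3.png

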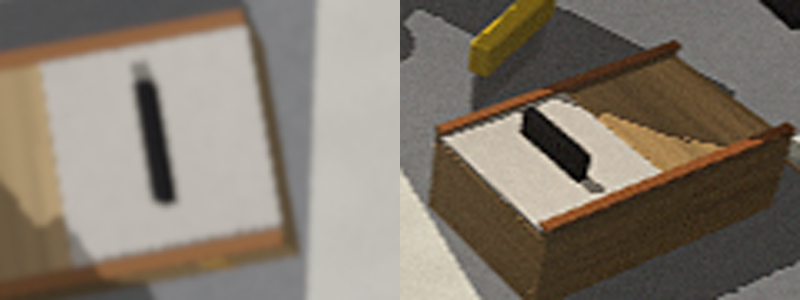

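The cover now reaches the end wall, with no gap at (445,150)–(540,228), and everything else is in place. I'll hand in.

```bash
python3 - <<'E'
from bench import manip
print(manip.read_state()['wrist_force'],manip.finish_job())
E
```

```text
the job is handed in; nothing more can be done
[ 0.46158316 -0.37142706 -0.44777143] None
```

The carrier is ready to travel and the job was handed in at about 24 s of the 64 s allowed.

- **Opening the cover:** I slid it to its end stop. It moved 140 mm rather than 145 mm, so it appears to have started about 5 mm open. I pushed too far at the stop and the wrist force briefly read about 41 N. That was the fingers on the handle and well under the 120 N wrist limit. I can't rule out that it counts against the 40 N limit, which is stated for the arm and gripper body.
- **Placing the blade:** I gripped the smaller yellow-backed blade and carried it over without dropping it. The gap centre turned out to be about 2.7 mm from my first camera estimate, so I found it by touching both sides before lowering. The blade stopped with its shoulder at about 52 mm, level with the comb tops. A picture after release showed it sitting across both combs.
- **Closing the cover:** It travelled the full 145 mm back and met the stop at about 12 N.

The last pictures show the cover against the end wall with no gap, rest_a empty, and the blue-backed blade and the bystanders not visibly moved. I judged that last point by eye. The robot was clear of everything, with the wrist force near zero. The blade can't be seen under the shut cover, so its seat was last seen just before closing.

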